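# Sort the clutter off the steriliser and hold the carrier in its slot

### The job

A battery and an ear bar have been left lying across the slot on top of the white bench steriliser. Sort them first: lay each in the white tray that already holds one of its kind. Then lift the steel instrument carrier out of its stand, pass its blade down through the steriliser's slot until the dark line across the blade is level with the top plate (within a centimetre), and keep holding it there, hanging upright and still without leaning hard on the slot: finish while holding it, do not let go, and leave everything else where it stands.

Things in the scene. Friction and masses are not known exactly. Their poses are not given: they have to be found in the camera images.
- steriliser: White box-shaped bench steriliser, fixed to the table, 120 (x) x 130 (y) x 100 mm high, bare aluminium top plate 8 mm thick, dark pane and rocker switch on its -x front. Origin at the centre of its underside; z up. Empty inside: the chamber's floor is 88 mm below the top face
- slot (a point): Centre of the slot, on the steriliser's top face (100 mm above the table); axes as the steriliser's. The slot is 12 mm wide (along x) and 64 mm long (along y), goes straight down through the top plate, with a small bevel (2 mm) at its mouth. It leaves 2 mm on every side of the carrier's blade
- carrier: Loose flat instrument carrier, 105 to 210 g: steel blade 8 mm thick (x), 60 wide (y), 75 long (z) with a narrower foot; above it a flange 22 x 76 mm (z = 75 to 80 mm) and a black grip block 16 mm thick (x), 32 wide (y), z = 80 to 122 mm. Origin: centre of the blade's lower end, z up to the grip. Front and back alike. Starts upright in the stand
- carrier_line (a point): Centre of the blade at the dark line drawn across it, 50 mm above its lower end (25 mm below the flange); axes as the carrier's
- carrier_grip (a point): Middle of the carrier's black grip block, where to take it from above across its 16 mm thickness (along x): 104 mm above the blade's lower end, 18 mm below the block's top
- stand: Grey stand of the carrier, fixed, base 66 x 106 mm, 85 mm high, with a slot in its top plate (13 x 65 mm, long way along y). Origin at the centre of its underside, z up. The carrier hangs in it by its flange, blade end 10 mm above the table
- battery: Loose AA cell, 14 mm thick, 50 mm long along its y, lying across the steriliser's slot. Origin at the centre of its underside, z up. Some 23 g
- ear_bar: Loose spare ear bar, a round bar with a tapered tip, 8 mm thick, 69 mm long along its y, lying across the steriliser's slot beside the battery. Origin at the centre of its underside, z up. Some 12 g
- tray_batteries: Open white tray for batteries, fixed, 130 (x) x 100 (y) x 25 mm high, walls and floor 4 mm. Origin at the centre of its underside, z up. Both trays look alike; this one holds an AA cell in its +x half, lying along y. The trays may change places
- tray_bars: Open white tray for ear bars, as the other; this one holds an ear bar in its +x half, lying along y
- old_battery: The AA cell already in the battery tray, 14 x 50 x 14 mm, origin at the centre of its underside; stays in the tray
- old_bar: The ear bar already in the bar tray, 8 x 69 x 8 mm, origin at the centre of its underside; stays in the tray
- tape_roll: Bystander: paper tape roll, 54 mm; leave alone. Origin at the centre of its underside, z up
- bench_timer: Bystander: small bench timer, 62 x 66 mm; leave alone. Origin at the centre of its underside, z up
- marker_pen: Bystander: marker pen, 139 mm long; leave alone. Origin at the centre of its underside, z up
- bottle_saline: Bystander: screw-cap bottle, 115 mm high; leave alone. Origin at the centre of its underside, z up
- petri_dish: Bystander: petri dish, 62 mm; leave alone. Origin at the centre of its underside, z up

How it is judged (in metres and radians):
On the way, in this order (a step that is already met when the one before it is completed fails the run):
1. the battery and the ear bar lie each in its own tray, let go (x of battery in the frame of tray_batteries between -0.061 and 0.061 m and y of battery in the frame of tray_batteries between -0.046 and 0.046 m and z of battery in the frame of tray_batteries between 0 and 0.02 m and linear speed of each of battery, old_battery, ear_bar, old_bar below 0.05 m/s and contact force between the fingers and battery below 0.5 N and x of old_battery in the frame of tray_batteries between -0.061 and 0.061 m and y of old_battery in the frame of tray_batteries between -0.046 and 0.046 m and z of old_battery in the frame of tray_batteries between 0 and 0.02 m and contact force between the fingers and old_battery below 0.5 N and x of ear_bar in the frame of tray_bars between -0.061 and 0.061 m and y of ear_bar in the frame of tray_bars between -0.046 and 0.046 m and z of ear_bar in the frame of tray_bars between 0 and 0.02 m and contact force between the fingers and ear_bar below 0.5 N and x of old_bar in the frame of tray_bars between -0.061 and 0.061 m and y of old_bar in the frame of tray_bars between -0.046 and 0.046 m and z of old_bar in the frame of tray_bars between 0 and 0.02 m and contact force between the fingers and old_bar below 0.5 N), for 0.2 s.
2. the carrier is held in the slot with its line at the top plate (z of carrier_line in the frame of slot between -0.01 and 0.01 m and horizontal distance between carrier_line and slot below 0.006 m and angle between the z axis of carrier and the z axis of steriliser, either way round below 0.1 rad and angle between the y axis of carrier and the y axis of steriliser, either way round below 0.15 rad and contact force between the fingers and carrier above 3 N and contact force between carrier and steriliser below 5 N and linear speed of carrier below 0.02 m/s), for 0.5 s.
At the end, for the whole second after the job is handed in: The carrier is gripped and hangs in the slot: its line within 10 mm of the steriliser's top face, within 6 mm of the slot's centre, upright within 0.1 rad, still, pressing on the steriliser with less than 5 N. Both batteries lie in the battery tray and both ear bars in the bar tray, at rest (all of step 1 and all of step 2); the arm keeps its last pose, push and grip.
It fails at once if a bystander is pushed more than 3 cm from its place or knocked over (distance of any of tape_roll, bench_timer, marker_pen, bottle_saline, petri_dish from where it was at the start of the episode above 0.03 m or angle between any of tape_roll, bench_timer, marker_pen, bottle_saline, petri_dish's own z axis and vertical above 0.5 rad).
It also fails if it takes over 67 s, if anything falls off the work surface, if the arm or the gripper's body presses on something with over 40 N, if the wrist force passes 120 N, or if a joint passes its speed limit or range.

### The arm

A 6-joint arm with a two-finger parallel gripper is mounted at the origin on a cart in front of the work surface, level with it; the furniture and walls round the work are solid. World frame = base frame: x ahead of the robot, y to its left, z up, the work surface at z = 0. Lengths are in m, angles in degrees, forces in N, time in s.
With the tool pointing down it reaches from about 0.375 to 0.9 m from the base axis. Payload 3.1 kg.
Tool frame: the origin (TCP) lies on the centre line of the jaws, within the pads' length; the fingertips stand finger_overhang ahead of it and the grasp point (between the pads) lies 5 mm behind it (finger_overhang is the distance from the TCP to the fingertips, in m); z points along the fingers, y is the line along which they close (so a half turn about z gives the same grasp; the last joint's range is limited). The gripper opens to 87 mm and grips with 3 to 60 N. Pads are 19 mm wide; open, the fingers measure 117 mm over their backs; the gripper's body (75 mm by 190 mm) begins 51 mm behind the grasp point.
Start: joints at [64.486, 30.224, 82.088, -0, 67.689, -10.227], TCP at [0.165, 0.603, 0.237] pointing down, gripper open.
Joint ranges: [-176.69, 176.69], [-43.24, 126.21], [12.49, 139.97], [-82, 262], [0, 151.66], [-163.58, 163.58]. Speed limits (degrees/s): [159.86, 159.86, 180, 180, 180, 180].

### API

Orientations are given as a 3x3 rotation matrix whose columns are the frame's x, y, z axes.
In Python, from rig import read_state, capture, calibration, hand_in, finger_overhang gives the robot as it stands.
- The arm moves only by the tool send_rows, never from a script. Its argument "plan" is a list of rows, each a list of 5 numbers: the closure in counts, from 0 (fully open) to 255 (shut), then the shift along the tool's x, y, z in m, then the turn about the tool's z in rad. A call has 1 to 20 rows; each row shifts and turns the commanded pose from where the row before left it, along the tool's axes as they then stand; what a row does not reach is not made up. A row lasts 1/12 s, in which the tool goes at most 41.7 mm and 7.16 degrees, less where a joint would pass 70% of its speed; a pose out of reach is approached as far as the arm can. A call is refused whole if a number of a shift passes 0.0417 or a number of a turn 0.125, either way. A call with a gripper value outside its range is refused whole. The fingers move at their own pace and stop on an object; the grip force is fixed at half the most. Time passes only in rows, so rows that do not move let the fingers close. It gives the time, the measured TCP pose, the force, the opening and the grip force at its end, in the units of the state.
- read_state(): the state, without advancing time (a new reading comes with each control period).
- capture(name): name is "side" or "top"; returns (picture, depth): 480x640x3 uint8, blue, green, red; 480x640 float32, m along the optical axis (not along the pixel's ray), 0 where there is no reading.
- calibration(name): a dict with "fx", "fy", "cx", "cy" (pixels), "xyz" and "rotation" of the camera in the world. Camera axes: x right, y down, z forward; pixel columns grow to the right and rows downward; lengths in m; the calibration is good to about 2 mm. A picture is of the moment at which its call begins. calibration takes no time and is no camera call.
- hand_in(): hands the job in; it is judged then, once.
The state is a dict: "time_s": time; "joint_positions": joint angles; "qvel": joint speeds; "tau": joint torques, N m; "position": TCP position; "tcp_rot": TCP orientation; "force": force on the tool from outside, world axes, zero at the start; "moment": the same for the moment, N m; "opening": opening from 0.0 (shut) to 1.0 (fully open); "grasp_force": force on a finger pad.
Only numpy, scipy, OpenCV 4.12 (cv2) and the standard library are available. Lean on these libraries where they do the work, as an engineer would, in place of code of your own. Each camera call takes 0.05 s, during which the arm holds its last target. There are 200 camera calls.

## Working session

There is one attempt and no reset: what is moved stays moved. The work goes in short steps, Python scripts to look and compute and a tool call to move; the robot and the scene stay as the last step left them, time stands still between calls to the robot, and variables do not carry over. Pictures are saved under pics/ and viewed, at most 12 in all, crops included, and the job is handed in when it is done.

Besides the shell and the picture viewer there is one more tool, called after "Call:" as a command line: name --pt "numbers of a row" for each row, then --argument value for the rest. send_rows: Moves the arm, as the interface text tells. Its arguments: {"type":"object","properties":{"plan":{"type":"array","items":{"type":"array","items":{"type":"number"}}}},"required":["plan"]}

```bash
mkdir -p pics; ls; python3 - <<'E'
from rig import *
import cv2, numpy as np
for n in("top","side"):
    p,d=capture(n); cv2.imwrite(f"pics/{n}0.png",p); np.save(f"pics/{n}0.npy",d)
    c=calibration(n); print(n,c)
s=read_state(); print(s, finger_overhang)
E
```

```text
pics
top {'fx': 591.8887250484808, 'fy': 591.8887250484808, 'cx': 308.6422266116518, 'cy': 238.87453552226978, 'xyz': array([ 0.35392951, -0.25554978,  1.01691872]), 'rotation': array([[-0.01107791, -0.98060554,  0.19567846],
       [-0.99970777,  0.01506607,  0.01890445],
       [-0.02148592, -0.19541186, -0.98048588]])}
side {'fx': 546.2073634934144, 'fy': 546.2073634934144, 'cx': 325.08461925908745, 'cy': 238.03709908467437, 'xyz': array([-0.18235564, -0.20403316,  0.55472965]), 'rotation': array([[-0.07162878, -0.52492915,  0.84812659],
       [-0.99742167,  0.04144426, -0.05858654],
       [-0.0043962 , -0.85013632, -0.52654431]])}
{'time_s': 0.1, 'joint_positions': array([ 6.44854804e+01,  3.02740283e+01,  8.21462338e+01,  1.11283262e-03,
        6.76877408e+01, -1.02269068e+01]), 'qvel': array([-0.01190849, -0.13714504, -0.20590929,  0.02298338, -0.05372427,
        0.03965536]), 'tau': array([ 8.71186830e-05, -4.40988028e+01, -1.77151161e+01,  6.35224278e-02,
        5.33306727e-02, -3.37655672e-05]), 'position': array([0.16449156, 0.60234727, 0.23568088]), 'tcp_rot': array([[-9.64612350e-01,  2.63670871e-01, -8.28162593e-04],
       [ 2.63671936e-01,  9.64610928e-01, -1.69343204e-03],
       [ 3.52345985e-04, -1.85186870e-03, -9.99998223e-01]]), 'force': array([ 1.20003813,  0.0932807 , -0.2288201 ]), 'moment': array([ 0.00110673, -0.01252079, -0.01160142]), 'grasp_force': 0.0, 'opening': 1.0027096998149474} 0.014
```

View pics/top0.png

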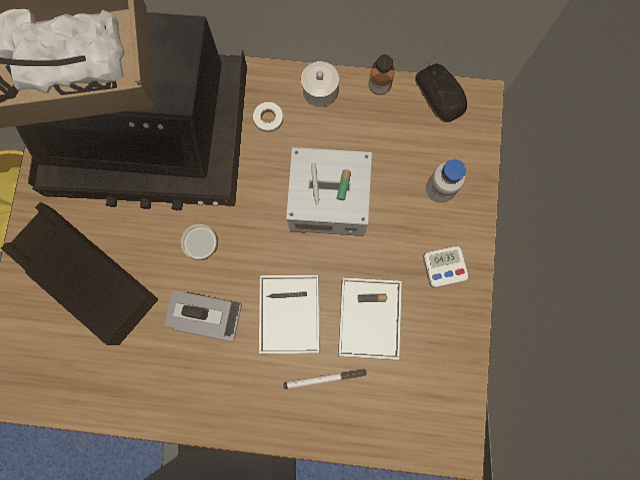

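View pics/side0.png

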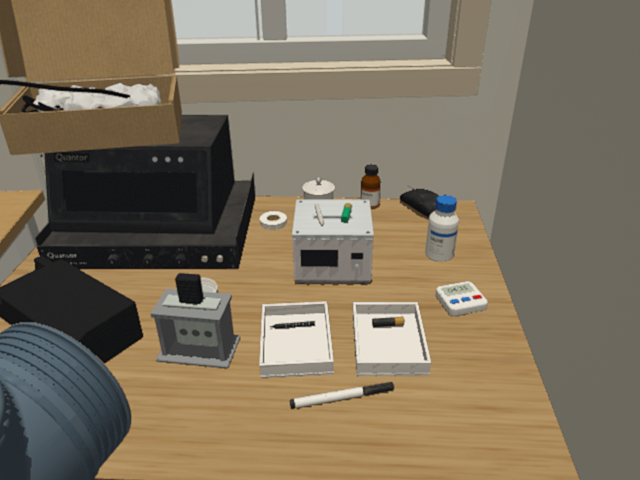

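The top view shows the steriliser at (330,190) with the ear bar at (315,183) and the battery at (343,185). The bar tray is at (289,315), the battery tray at (370,318) and the carrier in its stand at (203,316). The stand is turned slightly.

```bash
cat > h.py <<'E'
import numpy as np, cv2
from rig import *
def cloud(name,d):
    c=calibration(name); v,u=np.mgrid[:480,:640]
    P=np.stack([(u-c["cx"])/c["fx"]*d,(v-c["cy"])/c["fy"]*d,d],-1)
    W=P@np.array(c["rotation"]).T+c["xyz"]; W[d==0]=np.nan; return W
def proj(name,X):
    c=calibration(name); p=(np.array(X)-c["xyz"])@np.array(c["rotation"])
    return p[...,0]/p[...,2]*c["fx"]+c["cx"],p[...,1]/p[...,2]*c["fy"]+c["cy"]
def rect(W,m,tag):
    m=cv2.morphologyEx(m.astype(np.uint8),cv2.MORPH_OPEN,np.ones((2,2)))
    n,l,st,_=cv2.connectedComponentsWithStats(m)
    for i in range(1,n):
        if st[i,4]<25: continue
        p=W[l==i]; r=cv2.minAreaRect((p[:,:2]*1000).astype(np.float32))
        print(tag,"px",st[i,:5],"rect mm",np.round(r[0],1),np.round(r[1],1),round(r[2],1),"z",np.round(np.nanpercentile(p[:,2],[5,50,95]),4))
def box(u0,u1,v0,v1):
    m=np.zeros((480,640),bool); m[v0:v1,u0:u1]=1; return m
def to(x,y,z,yaw=None):
    """shift in tool axes to a world point; turn so tool y heads along yaw (deg, mod 180)"""
    s=read_state(); R=np.array(s["tcp_rot"]); d=R.T@(np.array([x,y,z])-s["position"])
    a=np.degrees(np.arctan2(R[1,1],R[0,1])); t=0
    if yaw is not None: t=-np.radians((yaw-a+90)%180-90)   # tool z is down
    print("shift",np.round(d,4),"tool-y yaw",round(a,2),"turn",round(t,4),"j6",round(s["joint_positions"][5],1),"t",round(s["time_s"],2))
E
python3 - <<'E'
from h import *
d=np.load("pics/top0.npy"); W=cloud("top",d); z=W[...,2]
print("table z",np.nanmedian(z[380:400,420:470]), "topplate",np.nanmedian(z[205:215,300:360]))
rect(W,(z>.085)&box(270,390,140,245),"ster")
rect(W,(z>.1035)&box(295,365,155,215),"items")
rect(W,(z>.015)&(z<.04)&box(250,410,265,365),"trays")
rect(W,(z>.07)&(z<.088)&box(160,250,285,345),"standtop")
rect(W,(z>.105)&box(160,250,285,345),"grip")
g=cv2.cvtColor(cv2.imread("pics/top0.png"),cv2.COLOR_BGR2GRAY)
rect(W,(g<110)&box(264,315,282,348),"oldbar")
rect(W,(g<110)&box(345,397,284,352),"oldbat")
i=cv2.imread("pics/top0.png")
a=cv2.resize(i[140:245,270:390],None,fx=5,fy=5,interpolation=2)
b=cv2.resize(i[280:350,155:255],(600,420),interpolation=2)
cv2.imwrite("pics/crop.png",a)
E
```

```text
table z -0.0009981026798846493 topplate 0.09960486416029524
ster px [ 287  148   86   79 5789] rect mm [nan nan] [0. 0.] 0.0 z [0.0939 0.0997 0.1081]
items px [312 164   8  41 186] rect mm [ 625.7 -250.2] [66.2  9.4] 2.0 z [0.0974 0.1065 0.1095]
items px [338 170  14  31 267] rect mm [ 626.1 -296.9] [13.9 55.7] 77.3 z [0.0987 0.1121 0.1155]
trays px [260 275  60  79 709] rect mm [ 427.2 -202.5] [ 99.7 132.9] 89.3 z [-0.0014  0.0218  0.0264]
trays px [340 278  63  82 723] rect mm [ 417.2 -340.1] [102.8 132.2] 85.6 z [-0.0018  0.0223  0.0265]
trays px [359 295  29   7 133] rect mm [ 449.1 -344.1] [48.3  8.8] 84.4 z [0.012  0.0164 0.0193]
standtop px [ 165  291   68   47 1502] rect mm [427.1 -51.3] [117.3  57.5] 78.7 z [0.062  0.0844 0.0877]
grip px [182 306  25  14 265] rect mm [422.8 -58.8] [38.6 15.6] 79.6 z [0.0964 0.1303 0.1338]
oldbar px [300 293   8   4  29] rect mm [ 459. -226.] [ 5.7 12.1] 0.6 z [0.0006 0.0096 0.0132]
oldbar px [271 294  22   5  78] rect mm [ 455.7 -188.8] [ 6. 36.] 2.6 z [0.0023 0.0098 0.013 ]
oldbat px [359 295  21   8 149] rect mm [ 450.1 -337.4] [11.2 34.9] 0.6 z [0.0021 0.0156 0.0194]
```

View pics/crop.png

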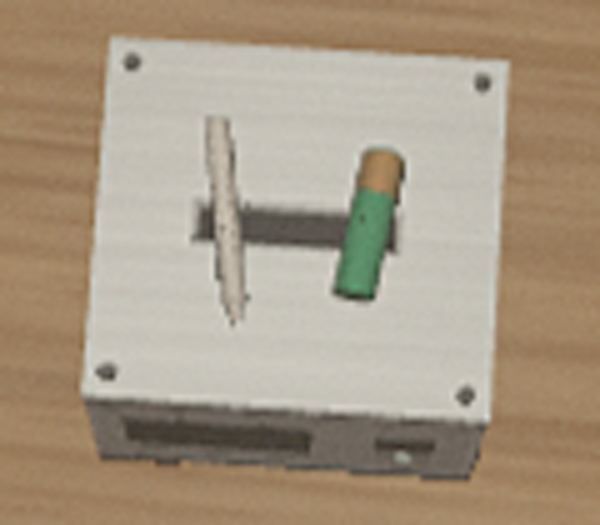

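```bash
cat >> h.py <<'E'
def hit(name,px,z):
    c=calibration(name); px=np.atleast_2d(px).astype(float)
    r=np.c_[(px[:,0]-c["cx"])/c["fx"],(px[:,1]-c["cy"])/c["fy"],np.ones(len(px))]@np.array(c["rotation"]).T
    return np.array(c["xyz"])[:2]+r[:,:2]*((z-c["xyz"][2])/r[:,2])[:,None]
E
python3 - <<'E'
from h import *
cr=lambda a:(np.array(a)+.5)/5-.5+[270,140]
s=hit("top",cr([(132,62),(483,82),(107,372),(465,396)]),.1); print(np.round(s,4),s.mean(0))
ang=lambda v:np.degrees(np.arctan2(v[1],v[0]))
print("x yaw",ang(s[0]-s[2]),ang(s[1]-s[3]),"y-90",ang(s[0]-s[1])-90,ang(s[2]-s[3])-90)
sl=hit("top",cr([(195,206),(400,214),(192,240),(396,252)]),.1);print("slot",sl,sl.mean(0),ang(sl[0]-sl[1])-90)
b=hit("top",cr([(217,117),(233,322)]),.104);print("bar",b,b.mean(0),ang(b[0]-b[1]))
b=hit("top",cr([(383,152),(355,297)]),.107);print("bat",b,b.mean(0),ang(b[0]-b[1]))
# same features in side camera: check calibration agreement
i=cv2.imread("pics/side0.png"); d=np.load("pics/side0.npy"); W=cloud("side",d); z=W[...,2]
print("side plate z",np.nanmedian(z[222:230,300:365]))
rect(W,(z>.085)&box(285,385,190,290),"ster"); rect(W,(z>.1045)&box(300,365,200,228),"items"); rect(W,(z>.1)&box(150,240,265,310),"grip")
a=cv2.resize(i[195:245,285:385],None,fx=7,fy=7,interpolation=2)
t=cv2.imread("pics/top0.png"); b=cv2.resize(t[283:348,155:255],None,fx=7,fy=7,interpolation=2)[:230+20]
b=cv2.resize(t[285:345,155:255],(700,240*7//4),interpolation=2)
cv2.imwrite("pics/crop2.png",cv2.resize(np.vstack([a[:180],b]),(700,600)))
E
```

```text
[[ 0.6815 -0.2189]
 [ 0.6725 -0.3327]
 [ 0.5778 -0.2102]
 [ 0.5681 -0.3239]] [ 0.62497267 -0.27142891]
x yaw -4.792599962793732 -4.841625485949474 y-90 -4.493844610918458 -4.871319962970404
slot [[ 0.63234381 -0.23886027]
 [ 0.62850752 -0.30476984]
 [ 0.62099129 -0.23776969]
 [ 0.61586279 -0.30317697]] [ 0.62442635 -0.27114419] -3.331163066047509
bar [[ 0.66088193 -0.24636629]
 [ 0.59252316 -0.25060341]] [ 0.62670254 -0.24848485] 3.54685889712751
bat [[ 0.64715973 -0.29946018]
 [ 0.59928068 -0.28945524]] [ 0.6232202  -0.29445771] -11.802859958799894
side plate z 0.09894287427934612
ster px [ 294  201   81   43 3287] rect mm [ 663.9 -330.7] [109.9 304. ] 56.7 z [0.0863 0.0987 0.1067]
items px [317 205   8  20  82] rect mm [ 622.3 -252. ] [76.3  9.5] 1.9 z [0.098  0.1063 0.1079]
items px [342 204  12  19 146] rect mm [ 622.4 -299.9] [10.3 64.3] 72.5 z [0.0978 0.1104 0.1133]
grip px [176 274  28  27 621] rect mm [503.1 -49.5] [198.2  24.6] 11.4 z [0.0989 0.1179 0.1313]
```

```bash
python3 - <<'E'
from h import *
for n in("top","side"):
    W=cloud(n,np.load(f"pics/{n}0.npy")).reshape(-1,3); W=W[~np.isnan(W[:,0])]
    print(n); 
    for x in np.arange(.3,.85,.07):
        print(round(x,2),[ (lambda p:round(float(np.percentile(p[:,2],99)),2) if len(p)>3 else None)(W[(abs(W[:,0]-x)<.035)&(abs(W[:,1]-y)<.035)]) for y in np.arange(.35,-.5,-.07)])
to(.6232,-.2945,.22,78)
# tray refinement: corners at rim height .025
c=hit("top",[(260.5,276.5),(318.5,275.5),(319.5,353),(260,353.5)],.025);print(c.mean(0))
c=hit("top",[(342,279),(401,280.5),(398,358),(339.5,355.5)],.025);print(c.mean(0))
E
```

```text
top
0.3 [None, 0.0, 0.0, 0.0, 0.0, 0.0, 0.0, 0.0, 0.01, 0.01, 0.01, 0.0, 0.0]
0.37 [None, 0.0, 0.0, 0.06, 0.07, 0.01, 0.09, 0.03, 0.03, 0.03, 0.03, 0.0, 0.0]
0.44 [None, 0.0, 0.07, 0.07, 0.07, 0.09, 0.13, 0.09, 0.01, 0.03, 0.02, 0.03, 0.01]
0.51 [None, 0.04, 0.07, 0.07, 0.07, 0.02, 0.02, 0.02, 0.03, 0.03, 0.03, 0.02, 0.02]
0.58 [None, 0.04, 0.07, 0.07, 0.04, 0.04, 0.02, 0.0, 0.1, 0.11, 0.1, 0.0, 0.0]
0.65 [None, 0.0, 0.1, 0.11, 0.13, 0.14, 0.15, 0.07, 0.11, 0.11, 0.1, 0.11, 0.12]
0.72 [None, 0.0, 0.27, 0.29, 0.29, 0.28, 0.2, 0.07, 0.1, 0.1, 0.0, 0.0, 0.0]
0.79 [None, None, 0.27, 0.28, 0.28, 0.28, 0.2, 0.07, 0.06, 0.06, 0.06, 0.03, 0.04]
side
0.3 [None, None, None, None, None, 0.0, 0.0, 0.0, 0.01, 0.01, 0.01, 0.0, 0.0]
0.37 [None, None, None, 0.07, 0.07, 0.08, 0.09, 0.08, 0.02, 0.03, 0.03, 0.0, 0.0]
0.44 [None, None, 0.07, 0.07, 0.07, 0.09, 0.13, 0.08, 0.01, 0.02, 0.02, 0.02, 0.02]
0.51 [None, 0.04, 0.07, 0.07, 0.07, 0.0, 0.02, 0.02, 0.02, 0.02, 0.02, 0.02, 0.02]
0.58 [None, 0.03, 0.07, 0.07, 0.04, 0.04, 0.05, 0.04, 0.1, 0.11, 0.1, 0.0, 0.08]
0.65 [None, 0.27, 0.27, 0.12, 0.14, 0.15, 0.17, 0.07, 0.1, 0.11, 0.1, 0.1, 0.11]
0.72 [0.01, 0.28, 0.29, 0.29, 0.28, 0.27, 0.2, 0.07, 0.02, None, 0.0, 0.0, 0.0]
0.79 [0.01, 0.37, 0.29, 0.27, 0.28, 0.27, 0.2, 0.07, 0.06, 0.07, 0.09, 0.05, 0.04]
shift [-0.679  -0.7441  0.0168] tool-y yaw 74.71 turn -0.0574 j6 -10.2 t 0.1
[ 0.42437391 -0.20323118]
[ 0.41669017 -0.33705886]
```

View pics/crop2.png

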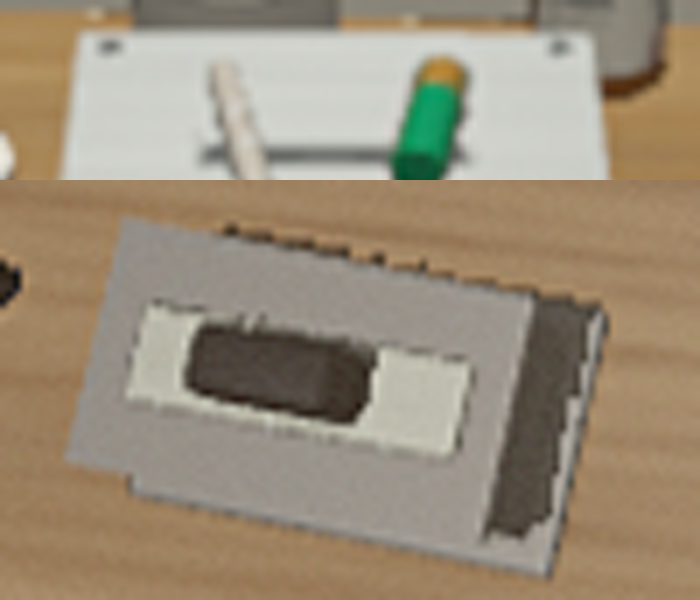

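The crop shows both items lying on the slot (the battery is the green one) and the carrier hanging in its stand with the grip long along the stand. Moving towards the battery now.

Call:
send_rows --pt "0 -0.027 -0.0295 -0.003 -0.003" --pt "0 -0.027 -0.0295 -0.003 -0.003" --pt "0 -0.027 -0.0295 -0.003 -0.003" --pt "0 -0.027 -0.0295 -0.003 -0.003" --pt "0 -0.027 -0.0295 -0.003 -0.003" --pt "0 -0.027 -0.0295 0 -0.003" --pt "0 -0.027 -0.0295 0 -0.003" --pt "0 -0.027 -0.0295 0 -0.003" --pt "0 -0.027 -0.0295 0 -0.003" --pt "0 -0.027 -0.0295 0 -0.003" --pt "0 -0.027 -0.0295 0 -0.003" --pt "0 -0.027 -0.0295 0 -0.003" --pt "0 -0.027 -0.0295 0 -0.003" --pt "0 -0.027 -0.0295 0 -0.003" --pt "0 -0.027 -0.0295 0 -0.003" --pt "0 -0.027 -0.0295 0 -0.003" --pt "150 -0.027 -0.0295 0 -0.003" --pt "150 -0.027 -0.0295 0 -0.003" --pt "150 -0.027 -0.0295 0 -0.003" --pt "150 -0.027 -0.0295 0 -0.003"

```text
time_s: 1.77
position: [0.5504, -0.0997, 0.2511]
tcp_rot: [[-0.979, 0.206, -0.001], [0.206, 0.979, 0.001], [0.001, 0.0, -1.0]]
force: [0.5, 0.0, 0.6]
opening: 0.784
grasp_force: 0.0
```

```bash
python3 - <<'E'
from h import *
to(.6232,-.2945,.16,78)
E
```

```text
shift [-0.1114 -0.1757  0.091 ] tool-y yaw 78.12 turn 0.0021 j6 -99.8 t 1.77
```

Call:
send_rows --pt "150 -0.022 -0.034 0 0" --pt "150 -0.022 -0.034 0 0" --pt "150 -0.022 -0.034 0.01 0" --pt "150 -0.022 -0.034 0.025 0" --pt "150 -0.02 -0.025 0.025 0" --pt "150 0 0 0.02 0" --pt "150 0 0 0 0" --pt "150 0 0 0 0" --pt "150 0 0 0 0"

```text
time_s: 2.52
position: [0.621, -0.272, 0.1754]
tcp_rot: [[-0.979, 0.205, 0.0], [0.205, 0.979, 0.0], [-0.0, 0.0, -1.0]]
force: [0.2, -0.6, 0.3]
opening: 0.412
grasp_force: 0.0
```

```bash
python3 - <<'E'
from h import *
to(.6232,-.2945,.116,78); s=read_state();print(s["opening"],s["position"],s["qvel"].round(2))
p,d=capture("top"); cv2.imwrite("pics/t1.png",cv2.resize(p[140:260,250:400],(750,600),interpolation=2))
E
```

```text
shift [-0.0067 -0.0216  0.0594] tool-y yaw 78.19 turn 0.0034 j6 -111.3 t 2.52
0.4124216564866223 [ 0.6210017  -0.27201553  0.17540134] [ 0.6  -1.66 -0.57 -0.07 -0.39 -0.04]
```

View pics/t1.png

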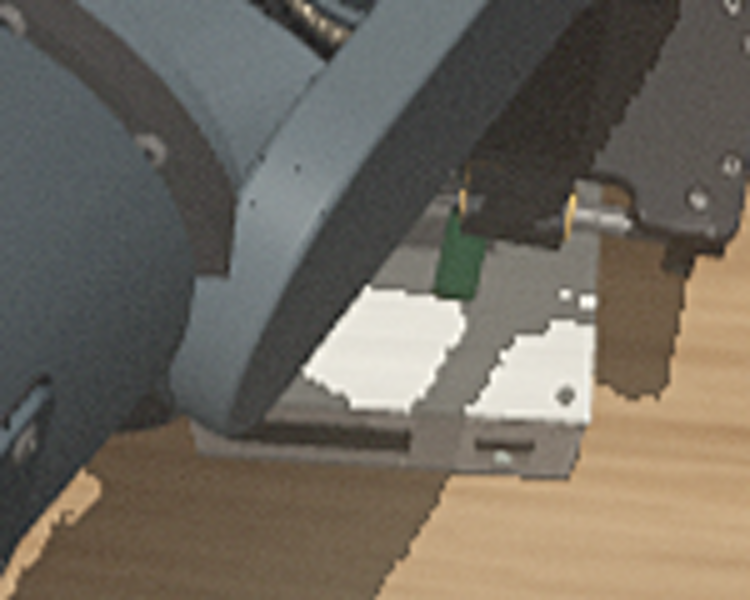

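The picture shows the gripper over the plate with the battery still in place. The remaining offset is about 7 mm and 22 mm.

Call:
send_rows --pt "150 -0.0067 -0.0215 0 0" --pt "150 0 0 0.02 0" --pt "150 0 0 0.015 0" --pt "150 0 0 0 0" --pt "150 0 0 0 0" --pt "150 0 0 0 0" --pt "150 0 0 0 0"

```text
time_s: 3.15
position: [0.6242, -0.2953, 0.1418]
tcp_rot: [[-0.979, 0.205, 0.003], [0.205, 0.979, -0.002], [-0.003, -0.001, -1.0]]
force: [-0.3, 0.2, -0.2]
opening: 0.409
grasp_force: 0.0
```

```bash
python3 - <<'E'
from h import *
to(.6232,-.2945,.1165,78); s=read_state();print(s["qvel"].round(2))
E
```

```text
shift [0.0012 0.0006 0.0253] tool-y yaw 78.2 turn 0.0035 j6 -112.8 t 3.15
[-0.26  0.16  0.02  0.09 -0.12  0.12]
```

Call:
send_rows --pt "150 0.001 0.0005 0.013 0" --pt "150 0 0 0.012 0" --pt "150 0 0 0 0" --pt "150 0 0 0 0" --pt "150 0 0 0 0" --pt "255 0 0 0 0" --pt "255 0 0 0 0" --pt "255 0 0 0 0" --pt "255 0 0 0 0" --pt "255 0 0 0 0" --pt "255 0 0 0 0" --pt "255 0 0 0 0"

```text
time_s: 4.15
position: [0.6222, -0.2945, 0.1147]
tcp_rot: [[-0.979, 0.205, -0.0], [0.205, 0.979, -0.0], [0.0, -0.0, -1.0]]
force: [0.3, -0.3, 0.2]
opening: 0.156
grasp_force: 30.0
```

```bash
python3 - <<'E'
from h import *
to(.391,-.336,.165,-4)
E
```

```text
shift [ 0.2178 -0.088  -0.0503] tool-y yaw 78.15 turn 1.4338 j6 -112.8 t 4.15
```

Call:
send_rows --pt "255 0 0 -0.025 0" --pt "255 0 0 -0.025 0" --pt "255 0.0363 -0.0147 0 0" --pt "255 0.0363 -0.0147 0 0" --pt "255 0.0363 -0.0147 0 0" --pt "255 0.0363 -0.0147 0 0" --pt "255 0.0363 -0.0147 0 0" --pt "255 0.0363 -0.0147 0 0" --pt "255 0 0 0 0.12" --pt "255 0 0 0 0.12" --pt "255 0 0 0 0.12" --pt "255 0 0 0 0.12" --pt "255 0 0 0 0.12" --pt "255 0 0 0 0.12" --pt "255 0 0 0 0.12" --pt "255 0 0 0 0.12" --pt "255 0 0 0 0.12" --pt "255 0 0 0 0.12" --pt "255 0 0 0 0.12" --pt "255 0 0 0 0.114"

```text
time_s: 5.82
position: [0.391, -0.3362, 0.1648]
tcp_rot: [[0.076, 0.997, 0.0], [0.997, -0.076, -0.0], [-0.0, 0.0, -1.0]]
force: [-0.2, -0.1, 0.3]
opening: 0.158
grasp_force: 30.0
```

Call:
send_rows --pt "255 0 0 0.035 0" --pt "255 0 0 0.035 0" --pt "255 0 0 0.03 0" --pt "255 0 0 0 0" --pt "255 0 0 0 0" --pt "255 0 0 0 0"

```text
time_s: 6.32
position: [0.3916, -0.3369, 0.0658]
tcp_rot: [[0.07, 0.998, 0.001], [0.998, -0.07, -0.001], [-0.001, 0.001, -1.0]]
force: [-0.2, 0.2, -0.1]
opening: 0.153
grasp_force: 30.0
```

```bash
python3 - <<'E'
from h import *
to(.391,-.336,.02,-4); print(read_state()["qvel"].round(1),read_state()["opening"])
p,d=capture("side"); cv2.imwrite("pics/s1.png",p)
E
```

```text
shift [ 0.0009 -0.0007  0.0458] tool-y yaw -4.01 turn -0.0001 j6 -49.1 t 6.32
[ 0.1 -1.6 -0.5  0.1 -0.3  0.1] 0.15317338089814916
```

View pics/s1.png

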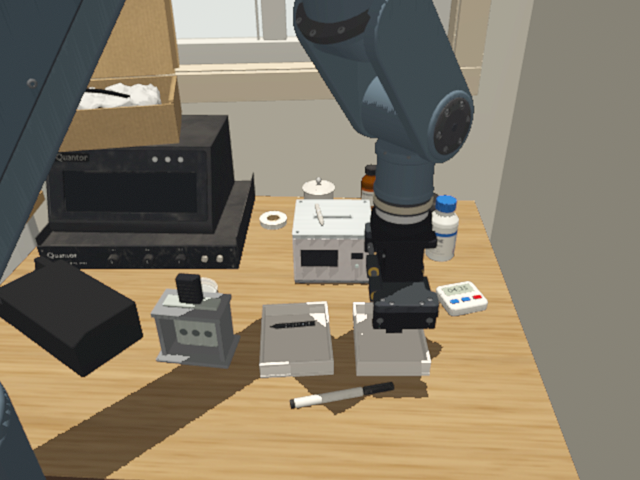

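The side view shows the battery held over the right-hand tray at (395,320), clear of the pen and the timer. The ear bar is still on the steriliser.

Call:
send_rows --pt "255 0 0 0.025 0" --pt "255 0 0 0.019 0" --pt "255 0 0 0 0" --pt "255 0 0 0 0" --pt "255 0 0 0 0" --pt "173 0 0 0 0" --pt "173 0 0 0 0" --pt "173 0 0 0 0" --pt "173 0 0 0 0" --pt "173 0 0 -0.025 0" --pt "173 0 0 -0.04 0" --pt "173 0 0 -0.04 0" --pt "173 0 0 -0.04 0" --pt "173 0 0 0 0" --pt "173 0 0 0 0"

```text
time_s: 7.62
position: [0.392, -0.3374, 0.1683]
tcp_rot: [[0.07, 0.998, 0.004], [0.998, -0.07, -0.005], [-0.005, 0.004, -1.0]]
force: [-0.3, 0.2, 0.5]
opening: 0.321
grasp_force: 0.0
```

```bash
python3 - <<'E'
from h import *
to(.6265,-.2487,.165,93.3); print(read_state()["qvel"].round(1),read_state()["opening"])
E
```

```text
shift [0.1049 0.2277 0.0037] tool-y yaw -4.0 turn 1.4434 j6 -49.1 t 7.62
[-0.1  3.6  3.  -0.  -0.3 -0. ] 0.3207492096003286
```

Call:
send_rows --pt "140 0.015 0.0325 0 0" --pt "140 0.015 0.0325 0 0" --pt "140 0.015 0.0325 0 0" --pt "140 0.015 0.0325 0 0" --pt "140 0.015 0.0325 0 0" --pt "140 0.015 0.0325 0 0" --pt "140 0.015 0.0325 0 0" --pt "140 0 0 0 0.12" --pt "140 0 0 0 0.12" --pt "140 0 0 0 0.12" --pt "140 0 0 0 0.12" --pt "140 0 0 0 0.12" --pt "140 0 0 0 0.12" --pt "140 0 0 0 0.12" --pt "140 0 0 0 0.12" --pt "140 0 0 0 0.12" --pt "140 0 0 0 0.12" --pt "140 0 0 0 0.12" --pt "140 0 0 0 0.123" --pt "140 0 0 0 0"

```text
time_s: 9.28
position: [0.6239, -0.2466, 0.1629]
tcp_rot: [[0.998, 0.056, -0.004], [0.056, -0.998, 0.002], [-0.004, -0.003, -1.0]]
force: [-1.0, 1.0, -0.2]
opening: 0.448
grasp_force: 0.0
```

Call:
send_rows --pt "140 0 0 0.02 0" --pt "140 0 0 0 0" --pt "140 0 0 0 0" --pt "140 0 0 0 0" --pt "140 0 0 0 0"

```text
time_s: 9.7
position: [0.6255, -0.2474, 0.1459]
tcp_rot: [[0.998, 0.059, 0.0], [0.059, -0.998, -0.0], [0.0, 0.0, -1.0]]
force: [-1.1, -0.2, 0.3]
opening: 0.447
grasp_force: 0.0
```

```bash
python3 - <<'E'
from h import *
to(.6265,-.2487,.1155,93.3); print(read_state()["qvel"].round(1),read_state()["opening"])
E
```

```text
shift [0.001  0.0013 0.0304] tool-y yaw -86.64 turn 0.001 j6 55.6 t 9.7
[ 0.1 -0.5 -0.2  0.  -0.1  0.2] 0.44703335750775713
```

Call:
send_rows --pt "140 0.001 0.001 0.017 0" --pt "140 0 0 0.0125 0" --pt "140 0 0 0 0" --pt "140 0 0 0 0" --pt "140 0 0 0 0" --pt "255 0 0 0 0" --pt "255 0 0 0 0" --pt "255 0 0 0 0" --pt "255 0 0 0 0" --pt "255 0 0 0 0" --pt "255 0 0 0 0" --pt "255 0 0 0 0" --pt "255 0 0 0 0" --pt "255 0 0 -0.025 0" --pt "255 0 0 -0.025 0"

```text
time_s: 10.95
position: [0.6249, -0.2474, 0.1646]
tcp_rot: [[0.998, 0.058, -0.005], [0.058, -0.998, 0.003], [-0.004, -0.003, -1.0]]
force: [-0.1, 0.1, 0.7]
opening: 0.075
grasp_force: 30.0
```

```bash
python3 - <<'E'
from h import *
to(.400,-.205,.165,-1); print(read_state()["qvel"].round(1),read_state()["opening"])
E
```

```text
shift [-0.222  -0.0553  0.0007] tool-y yaw -86.69 turn -1.4956 j6 55.6 t 10.95
[  0.  -22.1 -14.4   0.   32.6   0. ] 0.07518675007271332
```

Call:
send_rows --pt "255 -0.037 -0.0092 0 0" --pt "255 -0.037 -0.0092 0 0" --pt "255 -0.037 -0.0092 0 0" --pt "255 -0.037 -0.0092 0 0" --pt "255 -0.037 -0.0092 0 0" --pt "255 -0.037 -0.0092 0 0" --pt "255 0 0 0 -0.1245" --pt "255 0 0 0 -0.1245" --pt "255 0 0 0 -0.1245" --pt "255 0 0 0 -0.1245" --pt "255 0 0 0 -0.1245" --pt "255 0 0 0 -0.1245" --pt "255 0 0 0 -0.1245" --pt "255 0 0 0 -0.1245" --pt "255 0 0 0 -0.1245" --pt "255 0 0 0 -0.1245" --pt "255 0 0 0 -0.1245" --pt "255 0 0 0 -0.1245" --pt "255 0 0 0.04 0" --pt "255 0 0 0.04 0"

```text
time_s: 12.62
position: [0.404, -0.208, 0.0875]
tcp_rot: [[0.019, 1.0, 0.007], [1.0, -0.019, -0.006], [-0.006, 0.007, -1.0]]
force: [1.1, -0.1, -0.7]
opening: 0.08
grasp_force: 30.0
```

Call:
send_rows --pt "255 0 0 0.01 0" --pt "255 0 0 0 0" --pt "255 0 0 0 0" --pt "255 0 0 0 0" --pt "255 0 0 0 0"

```text
time_s: 13.03
position: [0.4024, -0.2067, 0.0775]
tcp_rot: [[0.019, 1.0, 0.003], [1.0, -0.019, -0.002], [-0.002, 0.003, -1.0]]
force: [0.6, 0.4, 0.2]
opening: 0.079
grasp_force: 30.0
```

```bash
python3 - <<'E'
from h import *
to(.400,-.205,.0205,-1); print(read_state()["qvel"].round(1),read_state()["opening"])
p,d=capture("side"); cv2.imwrite("pics/s2.png",p)
E
```

```text
shift [ 0.0018 -0.0026  0.057 ] tool-y yaw -1.08 turn -0.0014 j6 -40.3 t 13.03
[ 0.  -0.3  0.3  0.  -0.2 -0. ] 0.07865765849598666
```

View pics/s2.png

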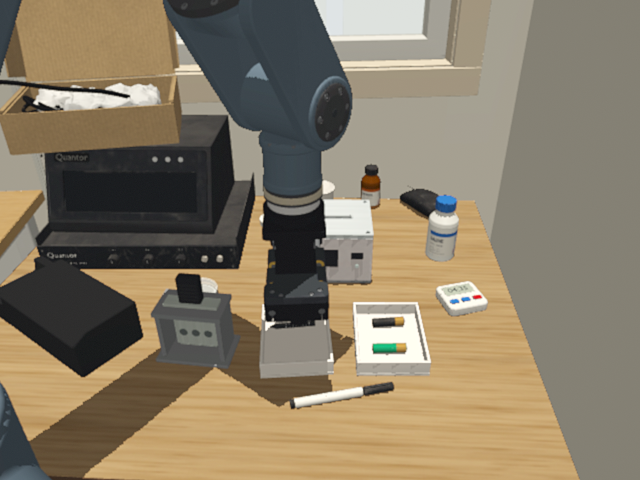

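The green battery lies in the right tray at (390,348), next to the old one. The gripper is over the left tray, clear of the stand.

Call:
send_rows --pt "255 0.0015 -0.002 0.03 0" --pt "255 0 0 0.025 0" --pt "255 0 0 0 0" --pt "255 0 0 0 0" --pt "255 0 0 0 0" --pt "173 0 0 0 0" --pt "173 0 0 0 0" --pt "173 0 0 0 0" --pt "173 0 0 0 0" --pt "173 0 0 -0.025 0" --pt "173 0 0 -0.04 0" --pt "173 0 0 -0.04 0" --pt "173 0 0 -0.04 0" --pt "173 0 0 -0.025 0" --pt "130 0 0 0 0"

```text
time_s: 14.33
position: [0.402, -0.2064, 0.1964]
tcp_rot: [[0.019, 1.0, 0.009], [1.0, -0.019, -0.008], [-0.008, 0.009, -1.0]]
force: [0.3, 0.2, 0.1]
opening: 0.347
grasp_force: 0.0
```

```bash
python3 - <<'E'
from h import *
W=cloud("top",np.load("pics/top0.npy"))
# grip top & flange from first picture; grip block top z=.132, flange top z=.090, stand top .085 
p,d=capture("side"); cv2.imwrite("pics/s3.png",p[260:400,140:440])
g=(np.array([[185,375,],[208,320],[375,352],[365,424],[190,388]]))
cr=lambda a:np.array([(np.array(q)-[0,154.5])*np.array([1/7,1]) for q in a])
# crop2: rows 180..600 were scaled: total height 180+420=600 -> no scaling; b 60px->420 (7x)
f=lambda a:(np.array(a)-[0,180]+.5)/7-.5+[155,285]
fl=hit("top",f([(150,302),(472,358),(458,460),(127,398)]),.090); print("flange",fl.mean(0),np.degrees(np.arctan2(*(fl[0]-fl[1])[::-1])),np.degrees(np.arctan2(*(fl[3]-fl[2])[::-1])),np.linalg.norm(fl[0]-fl[1]),np.linalg.norm(fl[0]-fl[3]))
st=hit("top",f([(125,218),(532,295),(485,540),(67,460)]),.085); print("stand",st.mean(0),np.degrees(np.arctan2(*(st[0]-st[1])[::-1])),np.linalg.norm(st[0]-st[1]),np.linalg.norm(st[0]-st[3]))
to(.4255,-.0585,.19,-10.4)
E
```

```text
flange [ 0.42326587 -0.06265976] 79.52714083392111 78.87603748686553 0.0739810313845955 0.021828234013515024
stand [ 0.42405642 -0.06169634] 78.63752177029444 0.09463199257371496 0.05537177294489951
shift [0.1475 0.0218 0.0035] tool-y yaw -1.07 turn 0.1628 j6 -40.3 t 14.38
```

View pics/s3.png

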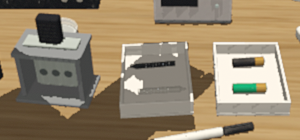

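The bar lies in the left tray next to the old one, and the battery in the right. Next, the carrier.

Call:
send_rows --pt "130 0.0362 0.0054 0 0" --pt "130 0.0362 0.0054 0 0" --pt "130 0.0362 0.0054 0 0" --pt "130 0.0361 0.0053 0 0" --pt "130 0 0 0 0.0857" --pt "130 0 0 0 0.0857" --pt "130 0 0 0 0" --pt "130 0 0 0 0" --pt "130 0 0 0 0" --pt "130 0 0 0 0"

```text
time_s: 15.22
position: [0.4234, -0.0605, 0.1907]
tcp_rot: [[0.189, 0.982, -0.001], [0.982, -0.189, 0.0], [0.0, -0.001, -1.0]]
force: [0.1, 0.4, -0.4]
opening: 0.491
grasp_force: 0.0
```

```bash
python3 - <<'E'
from h import *
to(.4233,-.0615,.109,-10.9);print(read_state()["qvel"].round(1),read_state()["opening"])
E
```

```text
shift [-0.001   0.0001  0.0817] tool-y yaw -10.9 turn 0.0 j6 -12.3 t 15.22
[-0.1 -0.2 -0.2 -0.1  0.1  0.3] 0.4912092142665993
```

Call:
send_rows --pt "130 -0.001 0 0.025 0" --pt "130 0 0 0.025 0" --pt "130 0 0 0.02 0" --pt "130 0 0 0.01 0" --pt "130 0 0 0 0" --pt "130 0 0 0 0" --pt "130 0 0 0 0" --pt "255 0 0 0 0" --pt "255 0 0 0 0" --pt "255 0 0 0 0" --pt "255 0 0 0 0" --pt "255 0 0 0 0" --pt "255 0 0 0 0" --pt "255 0 0 0 0" --pt "255 0 0 0 0"

```text
time_s: 16.47
position: [0.423, -0.0609, 0.1114]
tcp_rot: [[0.189, 0.982, -0.001], [0.982, -0.189, 0.0], [0.0, -0.001, -1.0]]
force: [-2.4, 0.0, 5.1]
opening: 0.178
grasp_force: 30.0
```

```bash
python3 - <<'E'
from h import *
s=read_state();print(s["position"],s["force"],s["opening"],s["qvel"].round(1))
to(.4233,-.0615,.21)
E
```

```text
[ 0.42304593 -0.06089656  0.11139478] [-2.40074575  0.03649598  5.09977031] 0.17759757581612312 [ 0.  -0.   0.1 -0.1 -0.1 -0. ]
shift [-0.0005  0.0003 -0.0986] tool-y yaw -10.91 turn 0 j6 -12.3 t 16.47
```

Call:
send_rows --pt "255 0 0 -0.01 0" --pt "255 0 0 -0.02 0" --pt "255 0 0 -0.02 0" --pt "255 0 0 -0.02 0" --pt "255 0 0 -0.02 0" --pt "255 0 0 -0.02 0" --pt "255 0 0 -0.015 0" --pt "255 0 0 0 0" --pt "255 0 0 0 0" --pt "255 0 0 0 0"

```text
time_s: 17.3
position: [0.4229, -0.0609, 0.2352]
tcp_rot: [[0.189, 0.982, -0.002], [0.982, -0.189, 0.001], [0.0, -0.002, -1.0]]
force: [0.1, 0.1, -2.1]
opening: 0.183
grasp_force: 30.0
```

```bash
python3 - <<'E'
from h import *
to(.625,-.2713,.235,-4.75);s=read_state();print(s["force"],s["moment"])
E
```

```text
shift [-1.684e-01  2.382e-01 -2.000e-04] tool-y yaw -10.91 turn -0.1074 j6 -12.3 t 17.3
[ 0.05846508  0.05279065 -2.07368384] [-0.10101602  0.04920942 -0.01254068]
```

Call:
send_rows --pt "255 -0.012 0.016 0 0" --pt "255 -0.02 0.029 0 0" --pt "255 -0.02 0.029 0 0" --pt "255 -0.02 0.029 0 0" --pt "255 -0.02 0.029 0 0" --pt "255 -0.02 0.029 0 0" --pt "255 -0.02 0.029 0 0" --pt "255 -0.02 0.029 0 0" --pt "255 -0.0164 0.0192 0 0" --pt "255 0 0 0 -0.0537" --pt "255 0 0 0 -0.0537" --pt "255 0 0 0 0" --pt "255 0 0 0 0" --pt "255 0 0 0 0" --pt "255 0 0 0 0"

```text
time_s: 18.55
position: [0.6253, -0.2711, 0.2355]
tcp_rot: [[0.083, 0.997, -0.001], [0.997, -0.083, 0.001], [0.001, -0.001, -1.0]]
force: [-0.3, 0.8, -0.9]
opening: 0.184
grasp_force: 30.0
```

```bash
python3 - <<'E'
from h import *
to(.625,-.2713,.235,-4.75);s=read_state();print(s["position"],s["qvel"].round(1))
p,d=capture("side"); np.save("pics/s4.npy",d); cv2.imwrite("pics/s4raw.png",p)
t,dt=capture("top"); np.save("pics/t4.npy",dt); cv2.imwrite("pics/t4raw.png",t)
a=cv2.resize(p[110:235,270:400],(624,600),interpolation=2)
cv2.imwrite("pics/c4.png",a)
E
```

```text
shift [-0.0002 -0.0003  0.0005] tool-y yaw -4.78 turn -0.0005 j6 -28.0 t 18.55
[ 0.62529759 -0.27112348  0.23552249] [ 0.  -0.5 -0.4 -0.1  0.  -0.2]
```

View pics/c4.png

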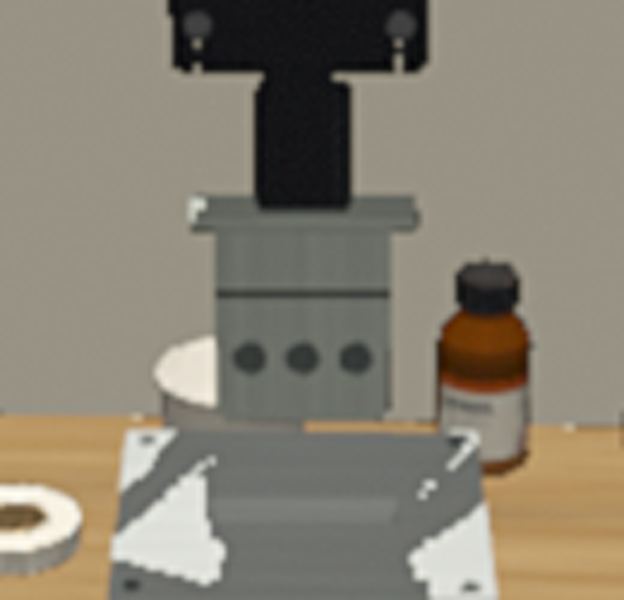

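The carrier hangs upright over the slot. In the crop its blade spans columns 216–390, its lower end is at row 415 and the line is at row 294. The slot shows in shadow at columns 210–400, row 510.

```bash
python3 - <<'E'
from h import *
f=lambda a:(np.array(a)+.5)/4.8-.5+[270,110]
n=np.array([np.cos(np.radians(-4.75)),np.sin(np.radians(-4.75)),0]); c=calibration("side")
def onplane(px,p0):
    px=np.atleast_2d(px); r=np.c_[(px-[c["cx"],c["cy"]])/[c["fx"],c["fy"]],np.ones(len(px))]@np.array(c["rotation"]).T
    return c["xyz"]+r*(((p0-c["xyz"])@n)/(r@n))[:,None]
B=onplane(f([(216,418),(390,418),(216,294),(390,294),(190,205),(418,205)]),np.array([.625,-.2713,0])-.004*n); print(B.round(4)); print("blade mid",B[:2].mean(0),B[2:4].mean(0),"flange",B[4:].mean(0))
sc=hit("side",f([(148,440),(462,440),(132,585),(470,585)]),.1); print("screws mid",sc.mean(0))
sl=hit("side",f([(210,510),(402,510)]),.1); print("slot",sl,sl.mean(0))
# edges by gradient
g=cv2.cvtColor(cv2.imread("pics/s4raw.png"),cv2.COLOR_BGR2GRAY).astype(int)
print(g[176,310:356]); print(g[214:220,308:360])
# depth of blade in side camera vs slot : tilt check
W=cloud("side",np.load("pics/s4.npy"))[160:195,318:348]; q=W.reshape(-1,3); q=q[~np.isnan(q[:,0])]
xp=q[:,:2]@n[:2]; k=np.abs(xp-np.median(xp))<.01; print("blade front along n",np.median(xp[k]),"slot",np.array([.625,-.2713])@n[:2],"slope dx/dz",np.polyfit(q[k,2],xp[k],1)[0])
E
```

```text
[[ 0.6234 -0.2426  0.136 ]
 [ 0.6184 -0.3025  0.1361]
 [ 0.6233 -0.2433  0.1829]
 [ 0.6185 -0.3016  0.1829]
 [ 0.624  -0.2352  0.2149]
 [ 0.6178 -0.3101  0.215 ]]
blade mid [ 0.62088089 -0.2725676   0.13606976] [ 0.62089236 -0.27242956  0.18289009] flange [ 0.6208736  -0.27265529  0.21495407]
screws mid [ 0.6208543  -0.27268738]
slot [[ 0.62277365 -0.23994471]
 [ 0.61740132 -0.30739775]] [ 0.62008748 -0.27367123]
[147 147 147 148 136 109 105 107 107 111 111 108 108 108 107 108 109 109
 109 109 109 108 107 108 110 112 112 111 108 109 111 110 108 108 108 108
 109 109 110 110 112 130 148 148 147 146]
[[222 223 224 227 204 126 118 123 124 123 124 124 124 125 124 125 125 125
  124 124 124 125 124 125 125 125 125 125 125 125 125 125 125 125 125 125
  123 124 124 125 125 124 124 124 120 112 113 112 111 115 119 110]
 [223 223 225 227 204 125 120 123 124 124 124 125 125 125 126 125 126 126
  125 126 125 126 126 126 127 126 127 127 126 127 127 127 127 126 127 127
  127 126 125 126 126 127 126 126 120 113 113 112 112 110 111 111]
 [224 225 226 229 204 121 116 122 122 122 122 122 122 123 123 123
[... 191 characters left out ...]
 124 123 123 123 123 123 123 123
  123 123 123 123 122 123 123 123 123 122 123 123 123 124 123 123 123 123
  124 123 124 123 123 123 123 117 109 110 112 111 111 110 109 111]
 [224 225 226 227 215 164 115 118 119 119 120 120 119 120 120 120 120 120
  120 119 119 120 119 119 120 120 120 119 119 120 120 119 120 119 120 120
  120 120 120 119 120 119 119 113 107 109 111 111 110 111 110 111]
 [222 222 223 225 225 198 119 109 113 114 114 114 114 113 113 113 114 114
  115 114 114 114 114 114 114 114 115 115 114 114 114 114 113 114 114 113
  113 115 114 113 113 113 114 112 110 111 112 112 111 111 111 110]]
blade front along n 0.6400269883790409 slot 0.645319305759162 slope dx/dz 7.681886896917987e-05
```

Call:
send_rows --pt "255 0 0 0.014 0" --pt "255 0 0 0.014 0" --pt "255 0 0 0 0" --pt "255 0 0 0 0" --pt "255 0 0 0 0" --pt "255 0 0 0 0" --pt "255 0 0 0 0"

```text
time_s: 19.23
position: [0.6261, -0.2719, 0.2093]
tcp_rot: [[0.083, 0.997, 0.002], [0.997, -0.083, -0.001], [-0.001, 0.002, -1.0]]
force: [0.6, -0.4, -2.2]
opening: 0.184
grasp_force: 30.0
```

```bash
python3 - <<'E'
from h import *
to(.625,-.2713,.1514,-4.75);s=read_state();print(s["position"],s["force"],s["moment"])
E
```

```text
shift [ 0.0006 -0.0013  0.0579] tool-y yaw -4.76 turn -0.0001 j6 -28.1 t 19.23
[ 0.62613609 -0.27189075  0.20931548] [ 0.63010107 -0.39677658 -2.20318917] [-0.07222764  0.09457494  0.0438974 ]
```

Call:
send_rows --pt "255 0.0004 -0.0007 0 0" --pt "255 0 0 0 0" --pt "255 0 0 0.003 0" --pt "255 0 0 0.003 0" --pt "255 0 0 0.003 0" --pt "255 0 0 0.003 0" --pt "255 0 0 0.003 0" --pt "255 0 0 0 0" --pt "255 0 0 0 0" --pt "255 0 0 0 0"

```text
time_s: 20.07
position: [0.6253, -0.2713, 0.1972]
tcp_rot: [[0.083, 0.997, 0.002], [0.997, -0.083, -0.002], [-0.001, 0.002, -1.0]]
force: [-2.7, 2.6, 15.4]
opening: 0.176
grasp_force: 30.0
```

```bash
python3 - <<'E'
from h import *
to(.625,-.2713,.1514,-4.75);s=read_state();print(s["position"],s["force"],s["moment"])
E
```

```text
shift [ 0.     -0.0003  0.0458] tool-y yaw -4.73 turn 0.0003 j6 -28.1 t 20.07
[ 0.62526126 -0.27128867  0.19720278] [-2.70676894  2.64562422 15.43955961] [ 0.45064893  1.01338205 -0.05782064]
```

Contact at the mouth pushes the tool toward -x and +y. This agrees with the side view, which put the blade about 2.7 mm too far in +x. I'll back off, shift and try again.

Call:
send_rows --pt "255 0 0 -0.006 0" --pt "255 0 0 -0.006 0" --pt "255 0.0008 -0.002 0 0" --pt "255 0 0 0 0" --pt "255 0 0 0 0" --pt "255 0 0 0.003 0" --pt "255 0 0 0.003 0" --pt "255 0 0 0.003 0" --pt "255 0 0 0.002 0" --pt "255 0 0 0 0" --pt "255 0 0 0 0" --pt "255 0 0 0 0"

```text
time_s: 21.07
position: [0.6231, -0.2702, 0.1941]
tcp_rot: [[0.083, 0.997, 0.0], [0.997, -0.083, -0.0], [-0.0, 0.0, -1.0]]
force: [0.6, 0.1, -1.4]
opening: 0.183
grasp_force: 30.0
```

```bash
python3 - <<'E'
from h import *
s=read_state();print(s["position"],s["force"],s["moment"])
p,d=capture("side"); 
a=cv2.resize(p[135:235,280:390],(660,600),interpolation=2)
cv2.imwrite("pics/c5.png",a)
E
```

```text
[ 0.62308337 -0.27019915  0.19413389] [ 0.61303711  0.06438863 -1.4488472 ] [-0.06968334  0.04659773  0.06526179]
```

View pics/c5.png

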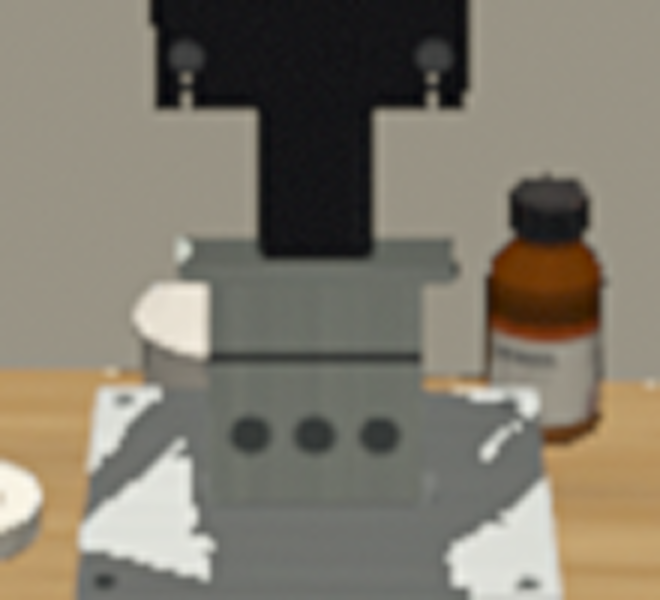

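The force is free and the blade's end is now in the slot: blade at columns 210–420, slot's right end near 432. I'll keep lowering gently.

Call:
send_rows --pt "255 -0.0005 0 0.003 0" --pt "255 0 0 0.003 0" --pt "255 0 0 0.003 0" --pt "255 0 0 0.003 0" --pt "255 0 0 0.003 0" --pt "255 0 0 0 0" --pt "255 0 0 0 0" --pt "255 0 0 0 0"

```text
time_s: 21.78
position: [0.623, -0.2707, 0.1792]
tcp_rot: [[0.083, 0.997, 0.0], [0.997, -0.083, -0.0], [-0.0, 0.0, -1.0]]
force: [-0.4, 0.6, -0.6]
opening: 0.183
grasp_force: 30.0
```

Call:
send_rows --pt "255 0 0 0.004 0" --pt "255 0 0 0.004 0" --pt "255 0 0 0.004 0" --pt "255 0 0 0.004 0" --pt "255 0 0 0.004 0" --pt "255 0 0 0.004 0" --pt "255 0 0 0.003 0" --pt "255 0 0 0 0" --pt "255 0 0 0 0" --pt "255 0 0 0 0" --pt "255 0 0 0 0"

```text
time_s: 22.7
position: [0.6232, -0.2708, 0.1525]
tcp_rot: [[0.083, 0.997, 0.001], [0.997, -0.083, -0.0], [-0.0, 0.001, -1.0]]
force: [-0.0, 1.2, -0.8]
opening: 0.185
grasp_force: 30.0
```

```bash
python3 - <<'E'
from h import *
s=read_state();print(s["position"],s["force"],s["moment"],s["qvel"].round(2))
p,d=capture("side"); 
a=cv2.resize(p[150:235,280:390],(776,600),interpolation=2)
cv2.imwrite("pics/c6.png",a)
E
```

```text
[ 0.6231538  -0.2707672   0.15246453] [-0.00604422  1.18926917 -0.7865731 ] [-0.08156933  0.06680657  0.03603702] [-0.04 -0.09  0.08  0.09  0.07 -0.01]
```

View pics/c6.png

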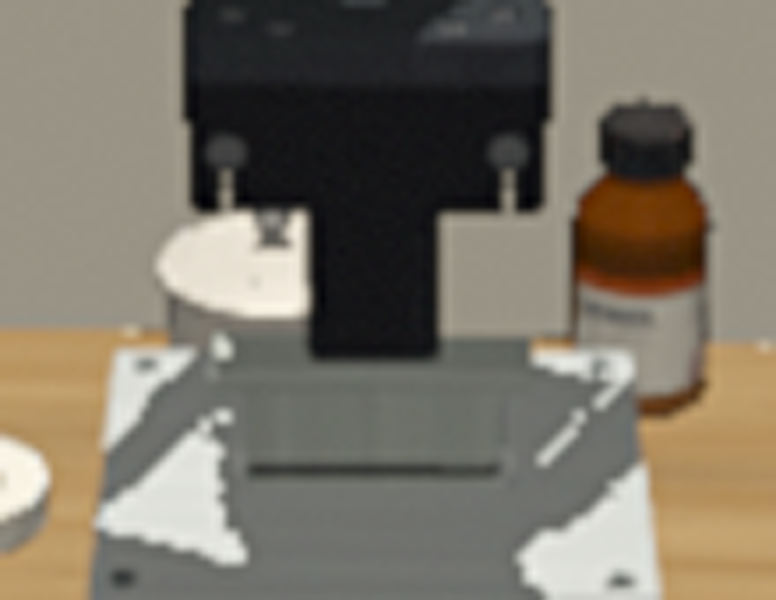

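The dark line at row 468 sits right at the plate's slot edge. The carrier is upright and barely touching. A short settle, then hand in.

Call:
send_rows --pt "255 0 0 0.001 0" --pt "255 0 0 0 0" --pt "255 0 0 0 0" --pt "255 0 0 0 0" --pt "255 0 0 0 0" --pt "255 0 0 0 0" --pt "255 0 0 0 0" --pt "255 0 0 0 0" --pt "255 0 0 0 0" --pt "255 0 0 0 0" --pt "255 0 0 0 0" --pt "255 0 0 0 0"

```text
time_s: 23.75
position: [0.623, -0.2706, 0.1512]
tcp_rot: [[0.083, 0.997, -0.0], [0.997, -0.083, -0.0], [-0.0, -0.0, -1.0]]
force: [-0.2, -0.9, -0.6]
opening: 0.18
grasp_force: 30.0
```

```bash
python3 - <<'E'
from h import *
s=read_state();print(s["position"],s["force"],s["moment"],s["grasp_force"])
if abs(np.array(s["force"])+[0,0,1.8]).max()<2.5: print(hand_in())
E
```

```text
[ 0.62296021 -0.27062365  0.15115399] [-0.18151007 -0.94918436 -0.60976279] [-0.11853305  0.01999416  0.01280788] 29.98583364067599
the job is handed in; nothing more can be done
None
```

I handed the job in at about 24 s: the battery and ear bar each lie in their own tray, and the carrier is held upright in the slot with its line at the top plate and almost no contact force; the verdict was not shown.

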